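Put three mixed-up fittings back in their own stock trays

ROBOT

A 6-joint arm with a two-finger parallel gripper is mounted at the origin on the work surface. World frame = base frame: x ahead of the robot, y to its left, z up, the work surface at z = 0. Lengths are in mm, angles in degrees, forces in N, time in s.
With the tool pointing down it reaches from about 250 to 800 mm from the base axis. Payload 3.9 kg.
Tool frame: the origin (TCP) lies midway between the tips of the shut fingers; the grasp point (between the pads) lies 19 mm behind it; z points along the fingers, y is the direction in which the jaws open and shut (so a half turn about z gives the same grasp; the last joint's range is limited). The gripper opens to 85 mm and grips with 20 to 120 N. Pads are 22 mm wide; open, the fingers measure 114 mm over their backs; the gripper's body (76 mm by 85 mm) begins 54 mm behind the grasp point. The pads swing forward as they close: fully open they stand 13 mm farther back than shut.
Start: joints at [68.583, 14.897, -7.913, 67.191, 0, 90], TCP at [191.702, 488.739, 231.304] pointing down, gripper open.
Joint ranges: [-159.42, 159.42], [-47.68, 98.78], [-73.54, 78.23], [-108.79, 121.32], [-90, 84.71], [-180, 180]. Speed limits (degrees/s): [147.25, 147.25, 180, 180, 180, 180].

INTERFACE

Orientations are given as [roll, pitch, yaw] about the fixed x, y, z axes, in that order (R = Rz(yaw) Ry(pitch) Rx(roll)).
In Python, from plant import status, optics, arm gives the robot as it stands. The module is installed in compiled form; this text tells all that it offers.
- The arm moves only by the tool play_rows, never from a script. Its argument "rows" is text: rows parted by semicolons, each of 7 numbers parted by spaces: the shift along the tool's x, y, z scaled (see below), then the turn, a rotation vector about the tool's x, y, z scaled (see below), then the opening, from -1 (shut) to 1 (fully open), so that 0 is half open. In form: x y z wx wy wz hand; .... A call has 1 to 10 rows; each row shifts and turns the commanded pose from where the row before left it, along the tool's axes as they then stand; what a row does not reach is not made up. The controller multiplies each number of a shift by 0.4 m and each number of a turn by 0.12 rad. A row lasts 1/10 s, in which the tool goes at most 50 mm and 8.59 degrees, less where a joint would pass 70% of its speed; a pose out of reach is approached as far as the arm can. A call with a number of a shift or a turn outside -1 to 1 is refused whole. A call with a gripper value outside its range is refused whole. The fingers move at their own pace and stop on an object; the grip force is fixed at half the most. Time passes only in rows, so rows that do not move let the fingers close. It gives the time, the measured TCP pose, the force and the opening at its end, in the units of the state.
- status.state(): the state, without advancing time (a new reading comes with each control period).
- optics.snapshot(name): name is "scene" or "top" or "wrist"; returns the picture (480x640x3 uint8, blue, green, red); there is no depth.
- optics.camera_params(name): a dict with "fx", "fy", "cx", "cy" (pixels), "rvec" (rotation vector, rad) and "tvec" (3), from world to camera coordinates, as OpenCV has them. Camera axes: x right, y down, z forward; pixel columns grow to the right and rows downward; lengths in mm; the calibration is good to about 2 mm. The wrist camera is an equidistant fisheye: a pixel r from the principal point sees the ray r / f radians off the axis. A picture is of the moment at which its call begins: read the wrist's pose just before it. camera_params takes no time and is no camera call; for the wrist camera it gives the pose at the moment of the call.
- arm.close_job(): hands the job in, once; it reports no verdict.
The state is a dict: "clock": time; "qpos": joint angles; "qvel": joint speeds; "tau": joint torques, N m; "tcp_pos": TCP position; "orientation": TCP orientation; "ft_force": force on the tool from outside, world axes, zero at the start; "torque": the same for the moment, N m; "opening": finger opening in mm.
Only numpy, scipy, OpenCV 4.12 (cv2) and the standard library are available. Lean on these libraries where they do the work, as an engineer would, in place of code of your own. Each camera call takes 0.05 s, during which the arm holds its last target.

TASK

Each of the three steel fittings lies in the wrong stock tray. Move them round so that every fitting stands upright in the middle of the black pocket of the tray whose plywood ledge carries its sample (the same fitting, screwed down), parking one of them in the middle of the empty cork mat on the way to make room. Set the fittings down rather than dropping them, and leave the carton, the tin and the roll of tape where they are.

Things in the scene. Friction and masses are not known exactly. Their poses are not given: they have to be found in the camera images.
- nut: Loose big hexagonal steel nut, lying flat, bore up: 46 mm across the flats, 53 mm across the corners, 32 mm high, about 0.26 kg. Origin: centre of its underside; z up; y is normal to one pair of flats (the others at 60 and 120 degrees from it).
- flange: Loose round steel floor flange for pipe: a disc 80 mm across and 8 mm thick with four dark screw holes, and on it an upright hub 36 mm across with a dark bore, top at 45 mm (the hub is widened by a fillet, look only, below 13 mm). About 0.36 kg. Origin: centre of its underside; z up, along the hub.
- pull: Loose steel pull handle standing on its two feet like a bridge: a bar along x, 100 mm long, 14 mm wide in y, from 30 to 42 mm above its underside, on posts 12 mm thick at x = -40 and +40 mm with feet 20 mm across. About 0.2 kg. Origin: midway between the feet at the height of their undersides; z up.
- tray_nut: Fixed shallow grey tray for the nut, 240 x 140 mm. Origin: at bench height under the centre of its pocket (black rubber floor about 140 x 126 mm, 4 mm above the bench; lips 6 mm thick, tops 10 mm above the bench). x points from the pocket to a plywood ledge (10 mm high, x = 75 to 165 mm) with a nut like the loose one screwed down as a sample at x = 122 mm.
- tray_flange: Fixed shallow grey tray for the flange, 240 x 140 mm. Origin: at bench height under the centre of its pocket (black rubber floor about 140 x 126 mm, 4 mm above the bench; lips 6 mm thick, tops 10 mm above the bench). x points from the pocket to a plywood ledge (10 mm high, x = 75 to 165 mm) with a flange like the loose one (45 mm tall) screwed down as a sample at x = 122 mm.
- tray_pull: Fixed shallow grey tray for the pull handle, 240 x 140 mm. Origin: at bench height under the centre of its pocket (black rubber floor about 140 x 126 mm, 4 mm above the bench; lips 6 mm thick, tops 10 mm above the bench). x points from the pocket to a plywood ledge (10 mm high, x = 75 to 165 mm) with a pull handle like the loose one, its bar along the tray's y, screwed down as a sample at x = 122 mm.
- mat: Fixed cork mat, 130 x 130 mm and 4 mm thick, empty at the start: the parking spot. Origin: centre of its underside, at bench height.
- carton: Bystander; loose; leave it where it is. Closed cardboard carton 60 x 90 mm, 50 mm high. Origin: centre of its underside.
- tin: Bystander; loose; leave it where it is. Round metal tin 68 mm across and 70 mm high. Origin: centre of its underside.
- tape: Bystander; loose; leave it where it is. Flat-lying roll of clear tape, 72 mm across and 24 mm high. Origin: centre of its underside.
Not all that is in view belongs to the job. Leave any green or purple look-alike of the flange alone.

How it is judged (in metres and radians):
On the way:
1. one of the fittings stands parked on the cork mat (upright, within 35 mm of its centre), released and still (((horizontal distance between nut and mat below 0.035 m and z of nut in the frame of mat below 0.008 m and angle between nut's own z axis and vertical below 0.08 rad and linear speed of nut below 0.02 m/s and angular speed of nut below 0.2 rad/s and contact force between nut and the fingers below 0.05 N) or (horizontal distance between flange and mat below 0.035 m and z of flange in the frame of mat below 0.008 m and angle between flange's own z axis and vertical below 0.08 rad and linear speed of flange below 0.02 m/s and angular speed of flange below 0.2 rad/s and contact force between flange and the fingers below 0.05 N) or (horizontal distance between pull and mat below 0.035 m and z of pull in the frame of mat below 0.008 m and angle between pull's own z axis and vertical below 0.08 rad and linear speed of pull below 0.02 m/s and angular speed of pull below 0.2 rad/s and contact force between pull and the fingers below 0.05 N))), for 0.2 s.
At the end, for the whole second after the job is handed in: Nut, flange and pull handle each stand upright (within 0.08 rad) on the pocket floor of the tray with their own sample, their origin within 15 mm of the pocket's centre in plan, released and at rest (horizontal distance between nut and tray_nut below 0.015 m and z of nut in the frame of tray_nut below 0.008 m and angle between each of nut, flange, pull's own z axis and vertical below 0.08 rad and linear speed of each of nut, flange, pull below 0.02 m/s and angular speed of each of nut, flange, pull below 0.2 rad/s and contact force between each of nut, flange, pull and the fingers below 0.05 N and horizontal distance between flange and tray_flange below 0.015 m and z of flange in the frame of tray_flange below 0.008 m and horizontal distance between pull and tray_pull below 0.015 m and z of pull in the frame of tray_pull below 0.008 m); the robot touches nothing.
It fails at once if the carton, the tin or the tape is pushed by more than 20 mm (distance of any of carton, tin, tape from where it was at the start of the episode above 0.02 m).
It fails at once if a fitting is dropped or flung (faster than 0.7 m/s with no finger on it) ((contact force between nut and the fingers below 0.05 N and linear speed of nut above 0.7 m/s) or (contact force between flange and the fingers below 0.05 N and linear speed of flange above 0.7 m/s) or (contact force between pull and the fingers below 0.05 N and linear speed of pull above 0.7 m/s)).
It also fails if it takes over 109 s, if anything falls off the work surface, if the arm or the gripper's body presses on something with over 40 N, if the wrist force passes 120 N, or if a joint passes its speed limit or range.

## Working session

There is one attempt and no reset: what is moved stays moved. The work goes in short steps, Python scripts to look and compute and a tool call to move; the robot and the scene stay as the last step left them, time stands still between calls to the robot, and variables do not carry over. Pictures are saved under pics/ and viewed, and the job is handed in when it is done.

Besides the shell and the picture viewer there is one more tool, called after "Request:" as a command line: name --argument value ..., lists and objects as JSON in quotes. play_rows: Moves the arm, as the interface text tells. Its arguments: {"type":"object","properties":{"rows":{"type":"string"}},"required":["rows"]}

```bash
mkdir -p pics; python3 - <<'E'
from plant import status, optics
import cv2
print(status.state())
for n in ("scene","top","wrist"):
    p=optics.camera_params(n); print(n,p)
    cv2.imwrite(f"pics/{n}0.png",optics.snapshot(n))
E
```

```text
{'clock': 0.0, 'qpos': array([ 6.85820878e+01,  1.49349804e+01, -7.98709469e+00,  6.71907535e+01,
       -2.46475879e-04,  9.00004029e+01]), 'qvel': array([ 0.0502808 , -0.13652244, -0.0598053 , -0.08198065,  0.060418  ,
       -0.02651877]), 'tau': array([-2.30922175e-03, -4.05672097e+01,  2.53927875e+01,  1.88360520e-02,
       -1.69673963e-04,  9.62662270e-07]), 'tcp_pos': array([191.45964118, 488.09442071, 230.46298214]), 'orientation': array([-1.79887171e+02,  2.47268813e-04,  1.58581685e+02]), 'ft_force': array([0.1092944 , 0.68296777, 0.30294244]), 'torque': array([-0.0253745 ,  0.02138985, -0.01081875]), 'opening': 85.20711763472481}
scene {'fx': 588.4813690110652, 'fy': 588.4813690110652, 'cx': 319.459707068462, 'cy': 230.96116964970852, 'rvec': array([ 2.29942826,  1.09919453, -0.37560183]), 'tvec': array([-318.12045504, -306.74156166, 1402.86600002])}
top {'fx': 548.9179944794881, 'fy': 548.9179944794881, 'cx': 321.0158424888033, 'cy': 245.47508061183237, 'rvec': array([ 2.1410274 , -2.18512089,  0.12640787]), 'tvec': array([  19.16657697,  525.27467885, 1069.83429585])}
wrist {'fx': 371.64829954431775, 'fy': 371.64829954431775, 'cx': 320.3775957834237, 'cy': 237.33235638635898, 'rvec': array([-2.36773932, -1.61459969, -0.25713785]), 'tvec': array([-522.8402164 ,  -39.91366773,  381.44034456])}
```

View pics/scene0.png

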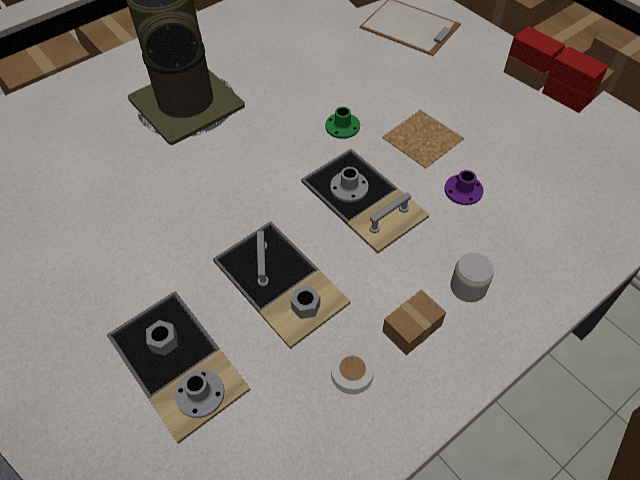

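View pics/top0.png

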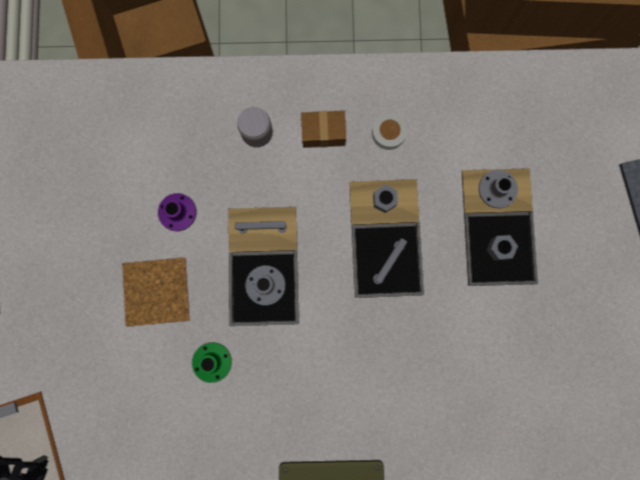

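View pics/wrist0.png

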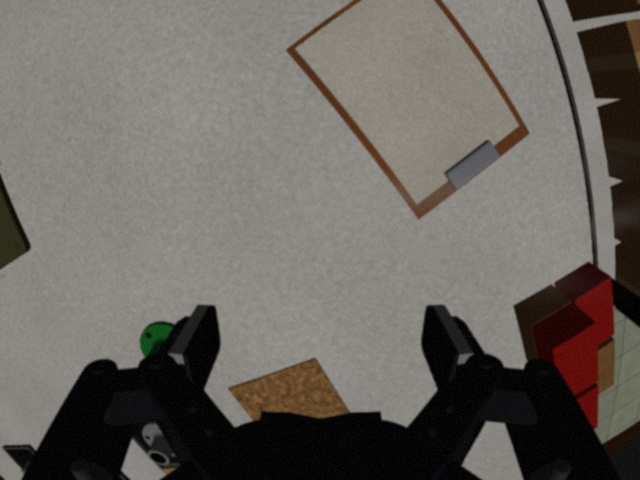

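The top view shows the trays at about columns 263, 388 and 500, with the ledges upward (row ~190–230). They hold:
- Left tray (pull sample at 260,226): the flange at (265,285).
- Middle tray (nut sample at 385,198): the pull at (390,262).
- Right tray (flange sample at 498,188): the nut at (503,247).

The mat is at (156,292). The green (211,362) and purple (177,211) flanges are look-alikes to leave alone. Next I'll measure.

```bash
cat > h.py <<'E'
import numpy as np, cv2
from plant import status, optics
def cast(name,px,z,p=None):
    p=p or optics.camera_params(name)
    K=np.array([[p['fx'],0,p['cx']],[0,p['fy'],p['cy']],[0,0,1]])
    R=cv2.Rodrigues(p['rvec'])[0]; C=-R.T@p['tvec']
    px=np.atleast_2d(np.float64(px))
    d=(R.T@np.linalg.inv(K)@np.c_[px,np.ones(len(px))].T).T
    return C+d*((z-C[2])/d[:,2])[:,None]
def project(name,P):
    p=optics.camera_params(name)
    K=np.array([[p['fx'],0,p['cx']],[0,p['fy'],p['cy']],[0,0,1]])
    return cv2.projectPoints(np.float64(P).reshape(-1,1,3),p['rvec'],p['tvec'],K,None)[0][:,0]
E
python3 - <<'E'
from h import *
im=cv2.imread('pics/top0.png'); g=cv2.cvtColor(im,cv2.COLOR_BGR2GRAY); hsv=cv2.cvtColor(im,cv2.COLOR_BGR2HSV)
m=((g<45)*255).astype(np.uint8); m[:210]=0;m[310+20:]=0
for c in cv2.findContours(m,cv2.RETR_EXTERNAL,cv2.CHAIN_APPROX_NONE)[0]:
    if cv2.contourArea(c)<1500: continue
    r=cv2.minAreaRect(c); b=cv2.boxPoints(r)
    W=cast('top',b,4); 
    print('pocket',np.round(r[0],1),W.mean(0).round(1)[:2],[round(np.linalg.norm(W[i]-W[i-1])) for i in (1,2)], np.degrees(np.arctan2(*(W[1]-W[0])[1::-1])).round(1))
m=cv2.inRange(hsv,(5,70,60),(25,255,255)); m[:150]=0;m[370:]=0
for c in cv2.findContours(cv2.morphologyEx(m,cv2.MORPH_CLOSE,np.ones((5,5))),cv2.RETR_EXTERNAL,cv2.CHAIN_APPROX_NONE)[0]:
    if cv2.contourArea(c)<1000: continue
    r=cv2.minAreaRect(c); b=cv2.boxPoints(r); z=4 if r[0][0]<200 else 10
    W=cast('top',b,z); print('wood/cork',np.round(r[0],1),W.mean(0).round(1)[:2],[round(np.linalg.norm(W[i]-W[i-1])) for i in (1,2)],np.degrees(np.arctan2(*(W[1]-W[0])[1::-1])).round(1))
# fittings in pockets
for n,x0,y0,x1,y1 in (('flange',234,258,296,320),('pull',360,230,418,290),('nut',474,218,532,280)):
    s=np.zeros_like(g); s[y0:y1,x0:x1]=(g[y0:y1,x0:x1]>60)*255
    c=max(cv2.findContours(s,cv2.RETR_EXTERNAL,cv2.CHAIN_APPROX_NONE)[0],key=cv2.contourArea)
    print(n,np.round(cv2.minAreaRect(c),1) if 0 else cv2.minAreaRect(c),cv2.fitEllipse(c))
rows=[cv2.resize(im[y0-5:y1+5,x0-5:x1+5],(400,400),interpolation=cv2.INTER_CUBIC) for x0,y0,x1,y1 in ((234,258,296,320),(360,230,422,292),(472,218,534,280))]
cv2.imwrite('pics/crop1.png',cv2.resize(np.hstack(rows),(798,266)))
E
```

```text
pocket [263.  287.5] [445.4 128.1] [127, 136] -91.2
pocket [387.4 259.6] [ 497.3 -126.8] [129, 135] -88.4
pocket [501.  248.3] [ 515.8 -360.6] [129, 138] -87.8
wood/cork [155.1 291.4] [441.9 347.3] [131, 131] -86.7
wood/cork [262.2 229.2] [564.1 128.1] [139, 89] -89.5
wood/cork [383.9 201.8] [ 616.1 -122.9] [140, 90] -88.9
wood/cork [496.6 190.7] [ 634.6 -356.5] [142, 90] -89.7
flange ((265.0, 285.0), (38.0, 38.0), 90.0) ((264.93743896484375, 284.9215393066406), (38.45425796508789, 38.95207214355469), 58.73854446411133)
pull ((389.3029479980469, 260.7382507324219), (9.433669090270996, 51.846832275390625), 32.47119140625) ((389.5142822265625, 261.2034606933594), (8.63515567779541, 65.28684997558594), 32.72244644165039)
nut ((504.0, 246.5), (23.0, 26.0), 90.0) ((503.9405822753906, 246.794189453125), (23.436389923095703, 24.406347274780273), 104.98795318603516)
```

View pics/crop1.png

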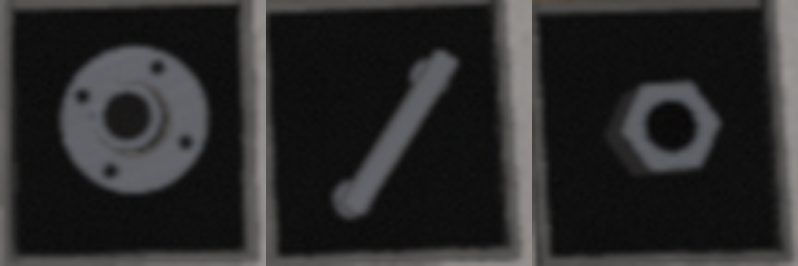

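```bash
python3 - <<'E'
from h import *
im=cv2.imread('pics/top0.png'); g=cv2.cvtColor(im,cv2.COLOR_BGR2GRAY)
def up(x0,y0,x1,y1,k=8): return cv2.resize(g[y0:y1,x0:x1],None,fx=k,fy=k,interpolation=cv2.INTER_CUBIC)
def un(p,x0,y0,k=8): return np.array([x0,y0])+(np.array(p)+.5)/k-.5
print('flange disc',cast('top',(264.94,284.92),12).round(1))
# bores
u=up(474,218,532,280); 
print('levels',u[(247-218)*8,::12])
t=(u>85).astype(np.uint8)*255
cs,h=cv2.findContours(t,cv2.RETR_CCOMP,cv2.CHAIN_APPROX_NONE)
c=max(cs,key=cv2.contourArea); i=[cv2.contourArea(x) for x in cs].index(cv2.contourArea(c))
hole=[x for j,x in enumerate(cs) if h[0][j][3]==i]
for x in hole:
  if cv2.contourArea(x)>500: e=cv2.fitEllipse(x); print('nut bore',cast('top',un(e[0],474,218),36).round(1),np.array(e[1])/8)
hp=cv2.approxPolyDP(cv2.convexHull(c),10,True)[:,0]; W=cast('top',un(hp,474,218),36); print('hex',len(hp),W.round(1)[:,:2].tolist(),W.mean(0).round(1))
for a,b in zip(W,np.roll(W,-1,0)): print(' side',np.linalg.norm(b-a).round(1),np.degrees(np.arctan2(b[1]-a[1],b[0]-a[0])).round(1)%60)
# flange bore
u=up(234,258,296,320); t=(u<60).astype(np.uint8)*255
for x in cv2.findContours(t,cv2.RETR_LIST,cv2.CHAIN_APPROX_NONE)[0]:
  if 1500<cv2.contourArea(x)<30000: e=cv2.fitEllipse(x); print('flange bore',cast('top',un(e[0],234,258),49).round(1),np.array(e[1])/8)
# pull
u=up(360,230,418,290); t=(u>85).astype(np.uint8)*255
c=max(cv2.findContours(t,cv2.RETR_EXTERNAL,cv2.CHAIN_APPROX_NONE)[0],key=cv2.contourArea)
r=cv2.minAreaRect(c);b=cv2.boxPoints(r);W=cast('top',un(b,360,230),46)
print('pull bar',W.mean(0).round(1),[np.linalg.norm(W[i]-W[i-1]).round(1) for i in (1,2)],[np.degrees(np.arctan2(*(W[i]-W[i-1])[1::-1])).round(1) for i in(1,2)])
cv2.imwrite('pics/p1.png',np.hstack([u,t]))
E
```

```text
flange disc [[449.8 123.3  12. ]]
levels [16 14 14 16 14 16 14 15 16 24 36 44 72 95 97 88 47 11 12 11 10 11 11  9
 13 52 89 98 94 63 23 16 16 15 15 14 14 18 31]
nut bore [[ 515.  -356.5   36. ]] [15.6902771  16.25796127]
hex 7 [[536.9, -367.1], [516.5, -380.6], [494.3, -368.7], [493.0, -345.5], [511.5, -332.1], [522.2, -335.2], [536.1, -344.0]] [ 515.8 -353.3   36. ]
 side 24.5 33.5
 side 25.2 32.099999999999994
 side 23.3 33.099999999999994
 side 22.9 35.9
 side 11.2 43.9
 side 16.4 27.700000000000003
 side 23.1 32.0
flange bore [[450.1 123.5  49. ]] [12.29302788 12.60268116]
pull bar [ 491.4 -127.7   46. ] [np.float64(97.1), np.float64(11.6)] [np.float64(-33.9), np.float64(-123.9)]
```

View pics/p1.png

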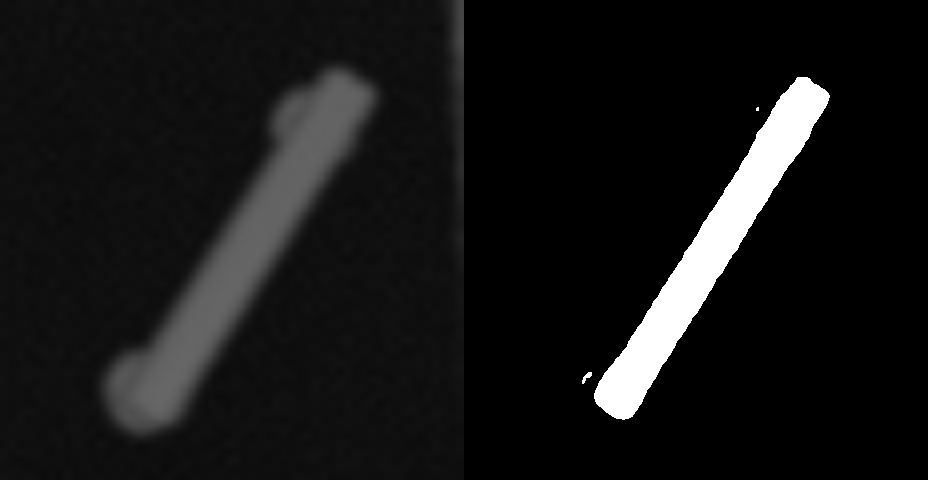

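Measured positions (mm):

| Thing | Position | Check |
|---|---|---|
| Tray_pull pocket | (445,128) | All pocket-to-ledge spacings ≈120, as given |
| Tray_nut pocket | (497,-127) | as above |
| Tray_flange pocket | (515.5,-360.5) | as above |
| Mat | (442,347) | 131 mm square |
| Flange | (450,123.4) | Disc and bore agree at their own heights |
| Pull bar | (491.4,-127.7) at -34° | 97 mm long |
| Nut | (515,-356.5), flat normals at 3° mod 60 | Sides ≈23–25 mm, except one split into two |

Only the steel flange in the left tray is meant; the crop shows it is grey. The move helper comes next.

```bash
cat >> h.py <<'E'
def plan(x,y,z,ty=None,step=40):
    """world target of the TCP; ty: world angle of tool y (mod 180)"""
    from scipy.spatial.transform import Rotation as Ro
    s=status.state(); R=Ro.from_euler('xyz',s['orientation'],degrees=True)
    d=np.array([x,y,z])-s['tcp_pos']; 
    t=R.inv().apply(d)/400
    yaw=s['orientation'][2]; n=max(1,int(np.ceil(np.linalg.norm(d)/step)))
    print('t',round(s['clock'],2),'tcp',s['tcp_pos'].round(1),'rpy',s['orientation'].round(2),'q',s['qpos'].round(1),'open',round(s['opening'],1),'F',s['ft_force'].round(1))
    print('world d',d.round(1),'total',t.round(4),'rows',n,'per row',(t/n).round(4))
    if ty is not None:
        a=((yaw-90-ty+90)%180)-90
        print('turn wz deg',round(a,2),'total units',round(np.radians(a)/.12,3))
E
python3 -c "
from h import *; plan(450,123.4,110)"
```

```text
t 0.15 tcp [191.5 488.3 230.6] rpy [-179.91   -0.    158.58] q [68.6 14.9 -8.  67.2  0.  90. ] open 85.6 F [ 0.6 -0.   0.1]
world d [ 258.5 -364.9 -120.6] total [-0.9347 -0.6127  0.3025] rows 12 per row [-0.0779 -0.0511  0.0252]
```

Request:
play_rows --rows "0 0 0 0 0 0.5 1;0 0 0 0 0 0 1"

```text
clock: 0.35
tcp_pos: [191.6, 488.5, 230.9]
orientation: [-180.0, 0.0, 155.1]
ft_force: [0.8, -0.8, 0.3]
opening: 85.5
```

```bash
python3 -c "
from h import *; plan(450,123.4,110,68)"
```

```text
t 0.35 tcp [191.6 488.5 230.9] rpy [-179.95    0.    155.15] q [68.6 14.9 -7.9 67.2  0.  93.4] open 85.5 F [ 0.8 -0.8  0.3]
world d [ 258.4 -365.1 -120.9] total [-0.9697 -0.5564  0.3029] rows 12 per row [-0.0808 -0.0464  0.0252]
turn wz deg -2.85 total units -0.415
```

Request:
play_rows --rows "-0.081 -0.0464 0.025 0 0 0 1;-0.081 -0.0464 0.025 0 0 0 1;-0.081 -0.0464 0.025 0 0 0 1;-0.081 -0.0464 0.025 0 0 0 1;-0.081 -0.0464 0.025 0 0 0 1;-0.081 -0.0464 0.025 0 0 0 1;-0.081 -0.0464 0.025 0 0 0 1;-0.081 -0.0464 0.025 0 0 0 1;-0.081 -0.0464 0.025 0 0 0 1;-0.081 -0.0464 0.025 0 0 0 1"

```text
clock: 1.35
tcp_pos: [408.4, 182.8, 131.0]
orientation: [180.0, 0.0, 155.2]
ft_force: [-0.1, 0.6, -0.0]
opening: 85.5
```

Request:
play_rows --rows "-0.081 -0.0464 0.025 0 0 0 1;-0.081 -0.0464 0.025 0 0 0 1;0 0 0 0 0 0 1;0 0 0 0 0 0 1"

```text
clock: 1.75
tcp_pos: [450.7, 122.6, 111.0]
orientation: [-180.0, -0.1, 155.1]
ft_force: [-0.1, 0.3, -0.1]
opening: 85.8
```

```bash
python3 -c "
from h import *; plan(450,123.4,20)
cv2.imwrite('pics/w1.png',optics.snapshot('wrist'))"
```

```text
t 1.75 tcp [450.7 122.6 111. ] rpy [-1.7998e+02 -7.0000e-02  1.5507e+02] q [ 15.2  14.5 -27.9  47.7   0.   40.1] open 85.8 F [-0.1  0.3 -0.1]
world d [ -0.7   0.8 -91. ] total [0.0022 0.0011 0.2274] rows 3 per row [0.0007 0.0004 0.0758]
```

View pics/w1.png

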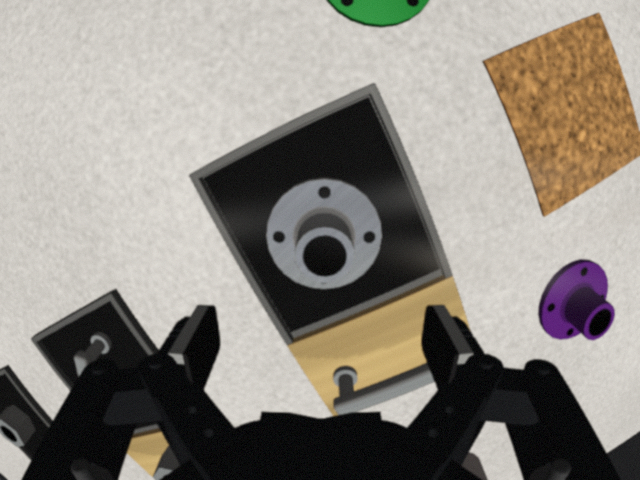

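The wrist view shows the grey flange at (325,235), centred between the fingers (x ≈ 322). Descending to grip.

Request:
play_rows --rows "0.001 0 0.07 0 0 0 1;0.001 0 0.07 0 0 0 1;0 0 0.05 0 0 0 1;0 0 0.037 0 0 0 1;0 0 0 0 0 0 1;0 0 0 0 0 0 -1;0 0 0 0 0 0 -1;0 0 0 0 0 0 -1;0 0 0 0 0 0 -1;0 0 0 0 0 0 -1"

```text
clock: 2.8
tcp_pos: [451.1, 124.2, 21.8]
orientation: [179.9, 0.1, 155.2]
ft_force: [-1.5, 1.3, 5.0]
opening: 34.5
```

Request:
play_rows --rows "0 0 0 0 0 0 -1;0 0 0 0 0 0 -1;0 0 0 0 0 0 -1;0 0 0 0 0 0 -1;0 0 0 0 0 0 -1"

```text
clock: 3.3
tcp_pos: [451.1, 124.2, 21.8]
orientation: [179.9, 0.1, 155.2]
ft_force: [-0.4, 1.0, 6.0]
opening: 34.8
```

Request:
play_rows --rows "0 0 -0.02 0 0 0 -1;0 0 -0.04 0 0 0 -1;0 0 -0.06 0 0 0 -1;0 0 -0.06 0 0 0 -1;0 0 -0.045 0 0 0 -1;0 0 0 0 0 0 -1;0 0 0 0 0 0 -1"

```text
clock: 4.0
tcp_pos: [449.9, 123.4, 110.4]
orientation: [-180.0, 0.0, 155.1]
ft_force: [0.2, 0.2, -3.5]
opening: 34.2
```

```bash
python3 -c "
from h import *; plan(442.5,347.5,110,step=30)
cv2.imwrite('pics/w2.png',optics.snapshot('wrist'))"
```

```text
t 4.0 tcp [449.9 123.4 110.4] rpy [-1.8000e+02  1.0000e-02  1.5514e+02] q [ 15.3  14.4 -28.1  47.5  -0.   40.2] open 34.2 F [ 0.2  0.2 -3.5]
world d [ -7.4 224.1  -0.4] total [0.2523 0.5006 0.0009] rows 8 per row [0.0315 0.0626 0.0001]
```

View pics/w2.png

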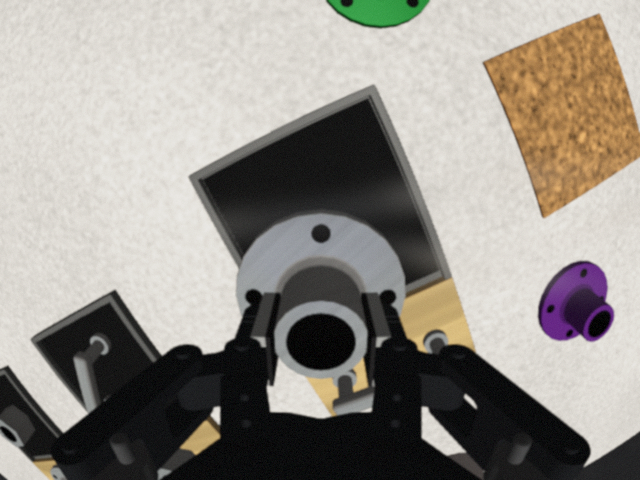

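The wrist view shows the flange lifted and held at the hub, bore at (321,338). The weight reading is 3.5 N. Taking it to the mat.

Request:
play_rows --rows "0.016 0.031 0 0 0 0 -1;0.0315 0.0626 0 0 0 0 -1;0.0315 0.0626 0 0 0 0 -1;0.0315 0.0626 0 0 0 0 -1;0.0315 0.0626 0 0 0 0 -1;0.0315 0.0626 0 0 0 0 -1;0.0315 0.0626 0 0 0 0 -1;0.0315 0.0626 0 0 0 0 -1;0.016 0.031 0 0 0 0 -1;0 0 0 0 0 0 -1"

```text
clock: 5.05
tcp_pos: [441.9, 349.5, 109.4]
orientation: [-180.0, -0.0, 155.3]
ft_force: [0.4, -0.4, -3.8]
opening: 34.3
```

Request:
play_rows --rows "0 0 0.05 0 0 0 -1;0 0 0.05 0 0 0 -1;0 0 0.05 0 0 0 -1;0 0 0.03 0 0 0 -1;0 0 0.02 0 0 0 -1;0 0 0.012 0 0 0 -1;0 0 0 0 0 0 -1;0 0 0 0 0 0 -1"

```text
clock: 5.85
tcp_pos: [443.1, 347.9, 26.3]
orientation: [179.9, 0.0, 155.1]
ft_force: [-0.4, 0.6, -3.7]
opening: 34.3
```

Request:
play_rows --rows "0 0 0.006 0 0 0 -1;0 0 0.004 0 0 0 -1;0 0 0.002 0 0 0 -1;0 0 0 0 0 0 -1;0 0 0 0 0 0 -1"

```text
clock: 6.35
tcp_pos: [442.9, 347.9, 21.8]
orientation: [179.9, 0.0, 155.1]
ft_force: [-1.7, -0.9, 6.1]
opening: 34.4
```

Request:
play_rows --rows "0 0 0 0 0 0 0.5;0 0 0 0 0 0 1;0 0 0 0 0 0 1;0 0 0 0 0 0 1;0 0 0 0 0 0 1;0 0 -0.04 0 0 0 1;0 0 -0.07 0 0 0 1;0 0 -0.07 0 0 0 1;0 0 -0.045 0 0 0 1;0 0 0 0 0 0 1"

```text
clock: 7.35
tcp_pos: [444.5, 349.1, 113.7]
orientation: [179.7, 0.2, 155.1]
ft_force: [0.8, 0.8, 0.2]
opening: 85.4
```

```bash
python3 -c "
from h import *; plan(491.4,-127.7,110,56.1,step=40)
cv2.imwrite('pics/w3.png',optics.snapshot('wrist'))"
```

```text
t 7.35 tcp [444.5 349.1 113.7] rpy [1.7970e+02 1.5000e-01 1.5514e+02] q [ 38.1  22.7 -14.7  52.2   0.   63. ] open 85.4 F [0.8 0.8 0.2]
world d [  46.9 -476.8   -3.7] total [-0.6074 -1.0322  0.0054] rows 12 per row [-0.0506 -0.086   0.0005]
turn wz deg 9.04 total units 1.315
```

View pics/w3.png

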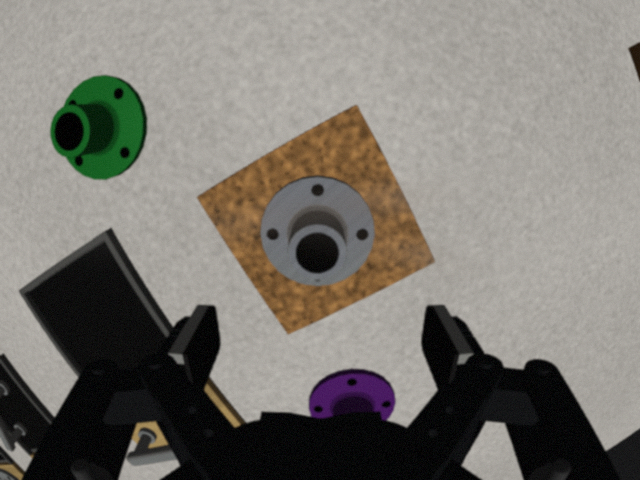

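The flange stands upright near the middle of the cork mat (disc centre at 318,230), released. Next is the pull: move first, then turn.

Request:
play_rows --rows "-0.0506 -0.086 0 0 0 0 1;-0.0506 -0.086 0 0 0 0 1;-0.0506 -0.086 0 0 0 0 1;-0.0506 -0.086 0 0 0 0 1;-0.0506 -0.086 0 0 0 0 1;-0.0506 -0.086 0 0 0 0 1;-0.0506 -0.086 0 0 0 0 1;-0.0506 -0.086 0 0 0 0 1;-0.0506 -0.086 0 0 0 0 1;-0.0506 -0.086 0 0 0 0 1"

```text
clock: 8.4
tcp_pos: [480.5, -51.2, 109.4]
orientation: [-180.0, -0.1, 155.1]
ft_force: [0.6, 0.8, -0.1]
opening: 85.6
```

Request:
play_rows --rows "-0.0506 -0.086 0 0 0 0 1;-0.0506 -0.086 0 0 0 0 1;0 0 0 0 0 0.7 1;0 0 0 0 0 0.61 1;0 0 0 0 0 0 1;0 0 0 0 0 0 1"

```text
clock: 9.0
tcp_pos: [488.6, -128.8, 109.8]
orientation: [-180.0, -0.1, 146.2]
ft_force: [0.5, 0.0, -0.2]
opening: 85.7
```

```bash
python3 -c "
from h import *; plan(491.4,-127.7,22,56.1,step=40)
cv2.imwrite('pics/w4.png',optics.snapshot('wrist'))"
```

```text
t 9.0 tcp [ 488.6 -128.8  109.8] rpy [-1.7996e+02 -1.2000e-01  1.4623e+02] q [-14.8  18.  -22.9  49.2   0.   19. ] open 85.7 F [ 0.5  0.  -0.2]
world d [  2.8   1.1 -87.8] total [-0.0047  0.0063  0.2194] rows 3 per row [-0.0016  0.0021  0.0731]
turn wz deg 0.13 total units 0.019
```

View pics/w4.png

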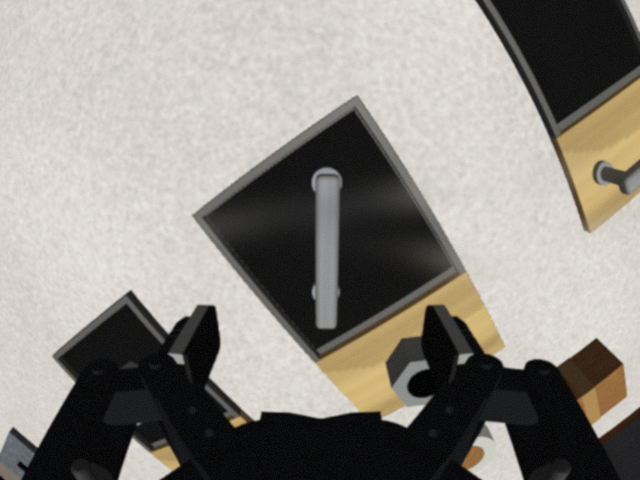

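The bar (327,175–327) runs straight between the fingers. Descending and closing.

Request:
play_rows --rows "-0.0016 0.002 0.07 0 0 0 1;-0.0016 0.002 0.07 0 0 0 1;-0.0016 0.002 0.05 0 0 0 1;0 0 0.03 0 0 0 1;0 0 0 0 0 0 1;0 0 0 0 0 0 -1;0 0 0 0 0 0 -1;0 0 0 0 0 0 -1;0 0 0 0 0 0 -1;0 0 0 0 0 0 -1"

```text
clock: 10.05
tcp_pos: [492.8, -128.2, 23.4]
orientation: [180.0, 0.1, 146.1]
ft_force: [0.9, 1.7, 11.1]
opening: 12.7
```

Request:
play_rows --rows "0 0 0 0 0 0 -1;0 0 0 0 0 0 -1;0 0 0 0 0 0 -1;0 0 0 0 0 0 -1;0 0 0 0 0 0 -1"

```text
clock: 10.55
tcp_pos: [492.8, -128.3, 23.5]
orientation: [180.0, 0.1, 146.1]
ft_force: [-1.0, -0.3, 6.4]
opening: 12.8
```

Request:
play_rows --rows "0 0 -0.02 0 0 0 -1;0 0 -0.04 0 0 0 -1;0 0 -0.06 0 0 0 -1;0 0 -0.06 0 0 0 -1;0 0 -0.045 0 0 0 -1;0 0 0 0 0 0 -1;0 0 0 0 0 0 -1"

```text
clock: 11.25
tcp_pos: [492.1, -128.1, 112.6]
orientation: [-180.0, -0.0, 146.1]
ft_force: [0.8, -0.5, -2.0]
opening: 12.8
```

```bash
python3 -c "
from h import *; plan(445.5,128,110,step=30)
cv2.imwrite('pics/w5.png',optics.snapshot('wrist'))"
```

```text
t 11.25 tcp [ 492.1 -128.1  112.6] rpy [-1.8000e+02 -1.0000e-02  1.4614e+02] q [-14.6  18.  -22.3  49.6   0.   19.3] open 12.8 F [ 0.8 -0.5 -2. ]
world d [-46.6 256.1  -2.6] total [0.4536 0.4667 0.0065] rows 9 per row [0.0504 0.0519 0.0007]
```

View pics/w5.png

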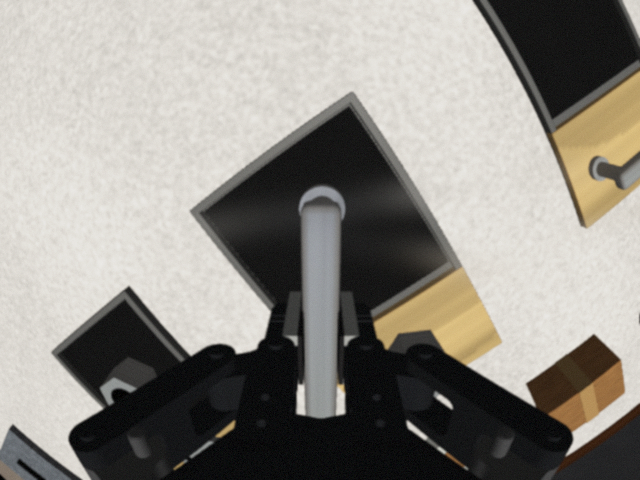

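Pull held level at the middle of its bar (321,200–415). The weight reading is 2 N. Taking it to tray_pull.

Request:
play_rows --rows "0.025 0.026 0 0 0 0 -1;0.0504 0.0519 0 0 0 0 -1;0.0504 0.0519 0 0 0 0 -1;0.0504 0.0519 0 0 0 0 -1;0.0504 0.0519 0 0 0 0 -1;0.0504 0.0519 0 0 0 0 -1;0.0504 0.0519 0 0 0 0 -1;0.0504 0.0519 0 0 0 0 -1;0.0504 0.0519 0 0 0 0 -1;0.025 0.026 0 0 0 0 -1"

```text
clock: 12.3
tcp_pos: [443.9, 130.3, 111.7]
orientation: [-179.9, -0.2, 146.3]
ft_force: [0.6, -0.3, -2.1]
opening: 12.6
```

Request:
play_rows --rows "0 0 0.01 0 0 0 -1;0 0 0.05 0 0 0 -1;0 0 0.05 0 0 0 -1;0 0 0.05 0 0 0 -1;0 0 0.03 0 0 0 -1;0 0 0.016 0 0 0 -1;0 0 0 0 0 0 -1;0 0 0 0 0 0 -1"

```text
clock: 13.1
tcp_pos: [446.0, 127.8, 30.6]
orientation: [-180.0, -0.0, 146.1]
ft_force: [-0.3, 0.7, -1.5]
opening: 12.7
```

Request:
play_rows --rows "0 0 0.008 0 0 0 -1;0 0 0.006 0 0 0 -1;0 0 0.003 0 0 0 -1;0 0 0.001 0 0 0 -1;0 0 0 0 0 0 -1;0 0 0 0 0 0 -1"

```text
clock: 13.7
tcp_pos: [446.1, 128.1, 23.5]
orientation: [180.0, 0.0, 146.1]
ft_force: [-0.8, 0.9, 0.4]
opening: 12.9
```

Request:
play_rows --rows "0 0 0 0 0 0 -0.3;0 0 0 0 0 0 0.3;0 0 0 0 0 0 1;0 0 0 0 0 0 1;0 0 0 0 0 0 1;0 0 -0.04 0 0 0 1;0 0 -0.07 0 0 0 1;0 0 -0.07 0 0 0 1;0 0 -0.04 0 0 0 1;0 0 0 0 0 0 1"

```text
clock: 14.7
tcp_pos: [448.1, 128.6, 113.6]
orientation: [179.8, 0.2, 146.1]
ft_force: [1.1, -0.6, 0.6]
opening: 85.4
```

```bash
python3 -c "
from h import *; plan(515,-356.5,110,63,step=40)
cv2.imwrite('pics/w6.png',optics.snapshot('wrist'))"
```

```text
t 14.7 tcp [448.1 128.6 113.6] rpy [179.77   0.2  146.14] q [ 16.   14.  -28.1  47.6  -0.   49.9] open 85.4 F [ 1.1 -0.6  0.6]
world d [  66.9 -485.1   -3.6] total [-0.8146 -0.9139  0.0081] rows 13 per row [-0.0627 -0.0703  0.0006]
turn wz deg -6.86 total units -0.998
```

View pics/w6.png

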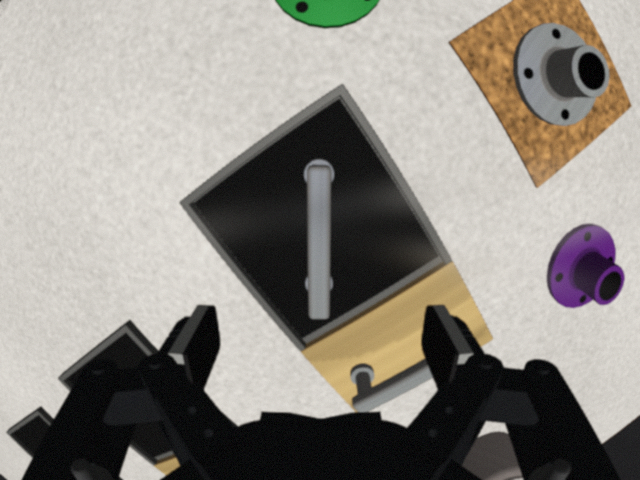

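The pull stands in tray_pull (318,160–318), released. Next is the nut. The path passes over tray_nut well above everything.

Request:
play_rows --rows "-0.0627 -0.0703 0 0 0 0 1;-0.0627 -0.0703 0 0 0 0 1;-0.0627 -0.0703 0 0 0 0 1;-0.0627 -0.0703 0 0 0 0 1;-0.0627 -0.0703 0 0 0 0 1;-0.0627 -0.0703 0 0 0 0 1;-0.0627 -0.0703 0 0 0 0 1;-0.0627 -0.0703 0 0 0 0 1;-0.0627 -0.0703 0 0 0 0 1;-0.0627 -0.0703 0 0 0 0 1"

```text
clock: 15.75
tcp_pos: [496.6, -246.4, 109.5]
orientation: [-180.0, -0.2, 146.1]
ft_force: [1.6, 0.1, 0.4]
opening: 85.2
```

Request:
play_rows --rows "-0.0627 -0.0703 0 0 0 0 1;-0.0627 -0.0703 0 0 0 0 1;-0.0627 -0.0703 0 0 0 0 1;0 0 0 0 0 -0.5 1;0 0 0 0 0 -0.5 1;0 0 0 0 0 0 1;0 0 0 0 0 0 1"

```text
clock: 16.45
tcp_pos: [512.4, -356.7, 109.9]
orientation: [180.0, -0.1, 152.9]
ft_force: [-0.2, 0.3, -0.5]
opening: 85.5
```

```bash
python3 -c "
from h import *; plan(515,-356.5,12,63,step=40)
cv2.imwrite('pics/w7.png',optics.snapshot('wrist'))"
```

```text
t 16.45 tcp [ 512.4 -356.7  109.9] rpy [ 1.7998e+02 -1.3000e-01  1.5295e+02] q [-34.8  28.6  -5.3  56.2   0.   -7.8] open 85.5 F [-0.2  0.3 -0.5]
world d [  2.6   0.2 -97.9] total [-0.0063  0.0033  0.2447] rows 3 per row [-0.0021  0.0011  0.0816]
turn wz deg -0.05 total units -0.008
```

View pics/w7.png

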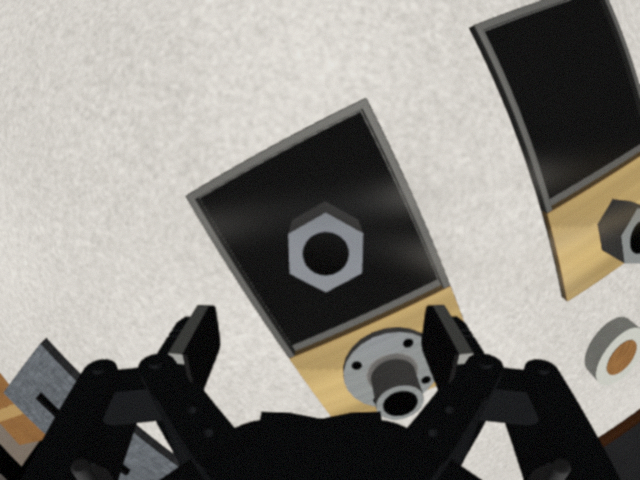

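Nut flats are vertical in view (x = 289 and 364) and centred at 326, so the jaws will meet them squarely. At a 46 mm opening the pads stand about 4 mm back, so I'll go to TCP z ≈ 7.5.

Request:
play_rows --rows "-0.002 0.001 0.07 0 0 0 1;-0.002 0.001 0.07 0 0 0 1;-0.002 0.001 0.06 0 0 0 1;0 0 0.036 0 0 0 1;0 0 0.02 0 0 0 1;0 0 0 0 0 0 1;0 0 0 0 0 0 -1;0 0 0 0 0 0 -1;0 0 0 0 0 0 -1;0 0 0 0 0 0 -1"

```text
clock: 17.5
tcp_pos: [516.9, -357.8, 10.4]
orientation: [180.0, 0.2, 153.0]
ft_force: [0.2, 0.4, 3.9]
opening: 44.9
```

Request:
play_rows --rows "0 0 0 0 0 0 -1;0 0 0 0 0 0 -1;0 0 0 0 0 0 -1;0 0 0 0 0 0 -1;0 0 0 0 0 0 -1"

```text
clock: 18.0
tcp_pos: [516.9, -357.8, 10.4]
orientation: [180.0, 0.2, 153.0]
ft_force: [1.1, 0.5, 6.0]
opening: 45.1
```

Request:
play_rows --rows "0 0 -0.02 0 0 0 -1;0 0 -0.04 0 0 0 -1;0 0 -0.06 0 0 0 -1;0 0 -0.07 0 0 0 -1;0 0 -0.06 0 0 0 -1;0 0 0 0 0 0 -1;0 0 0 0 0 0 -1"

```text
clock: 18.7
tcp_pos: [515.4, -357.2, 108.5]
orientation: [-180.0, -0.0, 153.0]
ft_force: [-0.6, -0.6, -3.6]
opening: 45.0
```

```bash
python3 -c "
from h import *; plan(497.5,-127,110,step=30)
cv2.imwrite('pics/w8.png',optics.snapshot('wrist'))"
```

```text
t 18.7 tcp [ 515.4 -357.2  108.5] rpy [-1.7999e+02 -2.0000e-02  1.5300e+02] q [-34.7  28.8  -5.2  56.   -0.   -7.7] open 45.0 F [-0.6 -0.6 -3.6]
world d [-17.9 230.2   1.5] total [ 0.3011  0.4924 -0.0038] rows 8 per row [ 0.0376  0.0615 -0.0005]
```

View pics/w8.png

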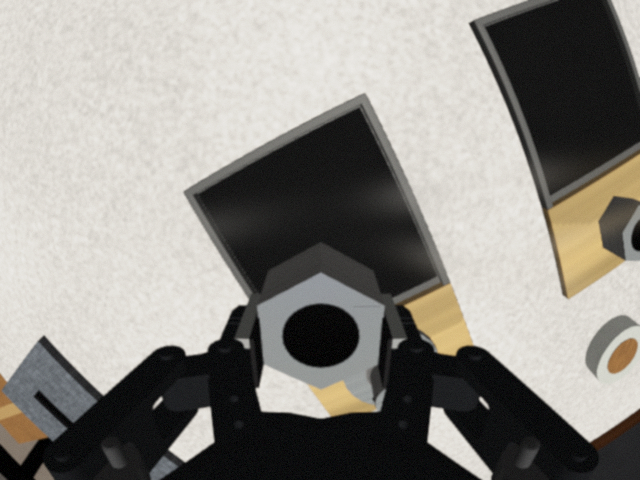

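The nut is held squarely (bore at 321,335). Taking it to tray_nut.

Request:
play_rows --rows "0.019 0.031 0 0 0 0 -1;0.0376 0.0615 0 0 0 0 -1;0.0376 0.0615 0 0 0 0 -1;0.0376 0.0615 0 0 0 0 -1;0.0376 0.0615 0 0 0 0 -1;0.0376 0.0615 0 0 0 0 -1;0.0376 0.0615 0 0 0 0 -1;0.0376 0.0615 0 0 0 0 -1;0.019 0.031 0 0 0 0 -1;0 0 0 0 0 0 -1"

```text
clock: 19.75
tcp_pos: [496.0, -124.6, 107.8]
orientation: [-180.0, -0.2, 153.2]
ft_force: [1.3, -0.6, -3.4]
opening: 44.8
```

Request:
play_rows --rows "0 0 0.05 0 0 0 -1;0 0 0.06 0 0 0 -1;0 0 0.06 0 0 0 -1;0 0 0.03 0 0 0 -1;0 0 0.02 0 0 0 -1;0 0 0.01 0 0 0 -1;0 0 0 0 0 0 -1;0 0 0 0 0 0 -1"

```text
clock: 20.55
tcp_pos: [498.6, -127.3, 17.6]
orientation: [180.0, 0.1, 153.0]
ft_force: [0.1, -0.1, -3.4]
opening: 44.8
```

Request:
play_rows --rows "0 0 0.009 0 0 0 -1;0 0 0.005 0 0 0 -1;0 0 0.003 0 0 0 -1;0 0 0.002 0 0 0 -1;0 0 0 0 0 0 -1;0 0 0 0 0 0 -1"

```text
clock: 21.15
tcp_pos: [497.9, -127.0, 10.4]
orientation: [180.0, 0.0, 153.0]
ft_force: [-1.6, 0.9, 6.8]
opening: 44.8
```

Request:
play_rows --rows "0 0 0 0 0 0 0.5;0 0 0 0 0 0 1;0 0 0 0 0 0 1;0 0 0 0 0 0 1;0 0 0 0 0 0 1;0 0 -0.04 0 0 0 1;0 0 -0.07 0 0 0 1;0 0 -0.07 0 0 0 1;0 0 -0.065 0 0 0 1;0 0 0 0 0 0 1"

```text
clock: 22.15
tcp_pos: [500.7, -127.7, 110.8]
orientation: [179.9, 0.4, 153.0]
ft_force: [0.7, 0.3, 0.0]
opening: 85.5
```

```bash
python3 -c "
from h import *
im=optics.snapshot('top'); cv2.imwrite('pics/t2.png',im)
g=cv2.cvtColor(im,cv2.COLOR_BGR2GRAY)
cv2.imwrite('pics/w9.png',optics.snapshot('wrist'))
plan(443,348,110,step=40)
cv2.imwrite('pics/t2c.png',cv2.resize(im[150:390,100:420],None,fx=2.4,fy=2.4,interpolation=cv2.INTER_CUBIC))
"
```

```text
t 22.25 tcp [ 498.2 -127.1  107.7] rpy [1.7998e+02 8.0000e-02 1.5301e+02] q [-14.3  18.7 -22.1  49.1  -0.   12.7] open 85.2 F [-0.8 -0.   0.1]
world d [-55.2 475.1   2.3] total [ 0.662   0.9958 -0.0065] rows 12 per row [ 0.0552  0.083  -0.0005]
```

View pics/w9.png

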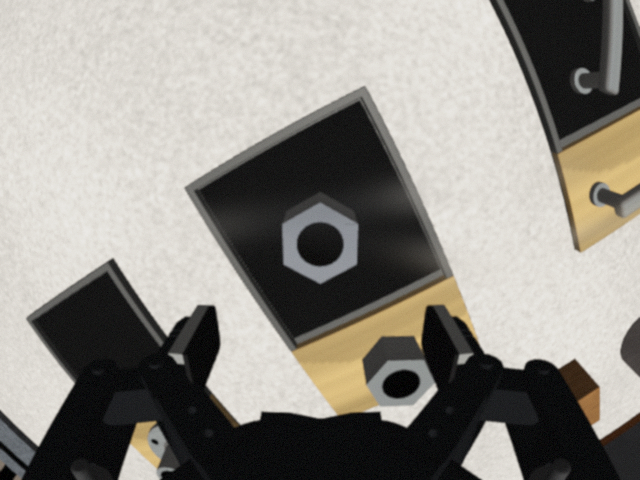

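View pics/t2c.png

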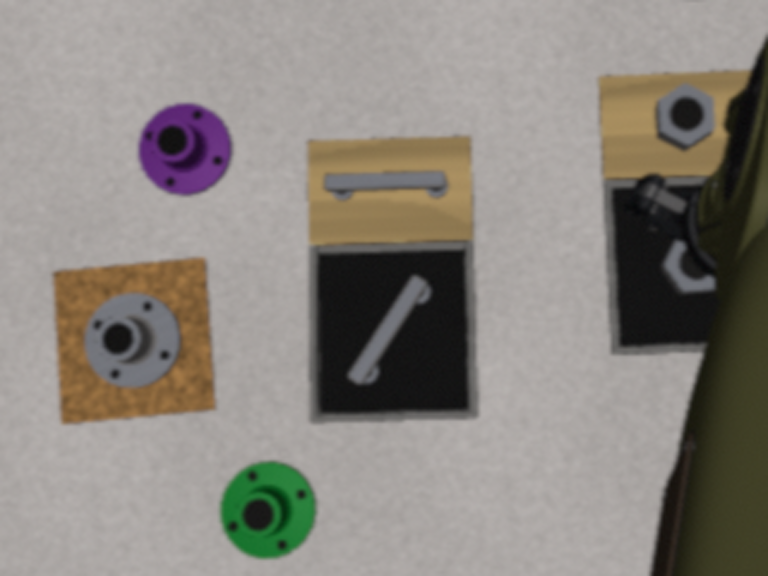

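The crop shows the nut in tray_nut, the pull in the middle of tray_pull, and the grey flange on the mat at crop (132,340), which is top pixel (155,291.7), the mat's centre. Picking the flange up.

Request:
play_rows --rows "0.0552 0.083 -0.0005 0 0 0 1;0.0552 0.083 -0.0005 0 0 0 1;0.0552 0.083 -0.0005 0 0 0 1;0.0552 0.083 -0.0005 0 0 0 1;0.0552 0.083 -0.0005 0 0 0 1;0.0552 0.083 -0.0005 0 0 0 1;0.0552 0.083 -0.0005 0 0 0 1;0.0552 0.083 -0.0005 0 0 0 1;0.0552 0.083 -0.0005 0 0 0 1;0.0552 0.083 -0.0005 0 0 0 1"

```text
clock: 23.25
tcp_pos: [450.1, 270.0, 107.6]
orientation: [-179.9, -0.1, 153.0]
ft_force: [0.9, 0.6, 0.0]
opening: 85.4
```

Request:
play_rows --rows "0.0552 0.083 -0.0005 0 0 0 1;0.0552 0.083 -0.0005 0 0 0 1;0 0 0 0 0 0 1;0 0 0 0 0 0 1;0 0 0 0 0 0 1"

```text
clock: 23.75
tcp_pos: [441.6, 346.8, 108.5]
orientation: [-179.8, -0.1, 153.0]
ft_force: [0.4, -0.8, -0.2]
opening: 85.7
```

```bash
python3 -c "
from h import *
cv2.imwrite('pics/w10.png',optics.snapshot('wrist'))
plan(443,348,20.5,step=40)
"
```

```text
t 23.8 tcp [441.9 346.6 108.8] rpy [-1.7986e+02 -5.0000e-02  1.5295e+02] q [ 38.1  23.  -15.1  52.1  -0.   65.2] open 85.4 F [0.1 0.7 0.6]
world d [  1.1   1.4 -88.3] total [-0.0012  0.0048  0.2208] rows 3 per row [-0.0004  0.0016  0.0736]
```

View pics/w10.png

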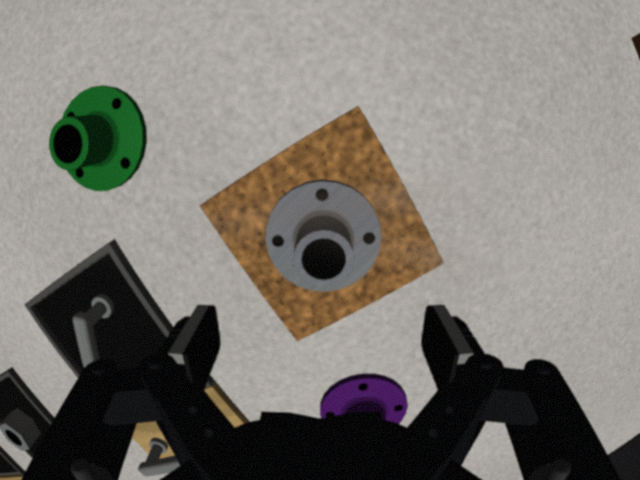

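Grey flange at (323,236), centred between the fingers. Descending.

Request:
play_rows --rows "0 0.002 0.07 0 0 0 1;0 0.002 0.07 0 0 0 1;0 0 0.05 0 0 0 1;0 0 0.03 0 0 0 1;0 0 0 0 0 0 1;0 0 0 0 0 0 -1;0 0 0 0 0 0 -1;0 0 0 0 0 0 -1;0 0 0 0 0 0 -1;0 0 0 0 0 0 -1"

```text
clock: 24.8
tcp_pos: [443.8, 349.9, 23.0]
orientation: [179.9, 0.1, 153.0]
ft_force: [-0.8, -1.7, 5.7]
opening: 34.4
```

Request:
play_rows --rows "0 0 0 0 0 0 -1;0 0 0 0 0 0 -1;0 0 0 0 0 0 -1;0 0 0 0 0 0 -1;0 0 0 0 0 0 -1"

```text
clock: 25.3
tcp_pos: [443.8, 349.9, 23.0]
orientation: [179.9, 0.1, 153.0]
ft_force: [-0.4, -2.8, 6.3]
opening: 34.8
```

Request:
play_rows --rows "0 0 -0.02 0 0 0 -1;0 0 -0.04 0 0 0 -1;0 0 -0.06 0 0 0 -1;0 0 -0.06 0 0 0 -1;0 0 -0.045 0 0 0 -1;0 0 0 0 0 0 -1;0 0 0 0 0 0 -1"

```text
clock: 26.0
tcp_pos: [443.0, 349.6, 111.5]
orientation: [180.0, -0.0, 153.0]
ft_force: [-0.7, -0.2, -4.0]
opening: 34.3
```

```bash
python3 -c "
from h import *
cv2.imwrite('pics/w11.png',optics.snapshot('wrist'))
plan(516,-360.5,110,step=36)
"
```

```text
t 26.05 tcp [442.4 349.1 110.7] rpy [-1.7990e+02 -5.0000e-02  1.5302e+02] q [ 38.3  23.1 -14.7  52.4   0.   65.3] open 33.9 F [-0.1 -0.9 -4.1]
world d [ 7.360e+01 -7.096e+02 -7.000e-01] total [-0.9689 -1.4974  0.0035] rows 20 per row [-0.0484 -0.0749  0.0002]
```

View pics/w11.png

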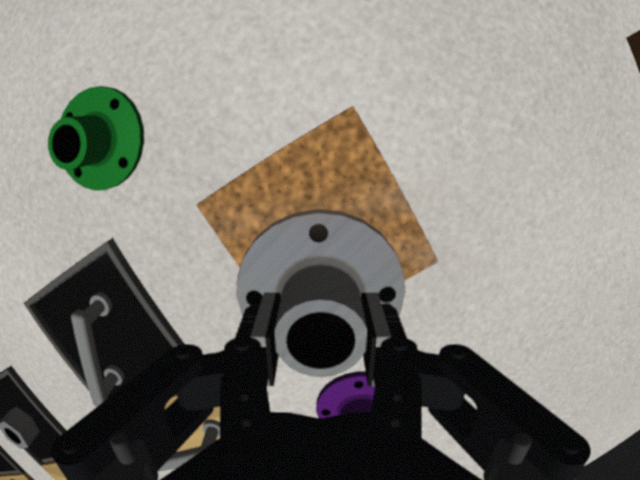

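Flange held (bore at 321,338) with its underside at about 92 mm, clear of everything on the way to tray_flange.

Request:
play_rows --rows "-0.0242 -0.0375 0 0 0 0 -1;-0.0484 -0.0749 0 0 0 0 -1;-0.0484 -0.0749 0 0 0 0 -1;-0.0484 -0.0749 0 0 0 0 -1;-0.0484 -0.0749 0 0 0 0 -1;-0.0484 -0.0749 0 0 0 0 -1;-0.0484 -0.0749 0 0 0 0 -1;-0.0484 -0.0749 0 0 0 0 -1;-0.0484 -0.0749 0 0 0 0 -1;-0.0484 -0.0749 0 0 0 0 -1"

```text
clock: 27.05
tcp_pos: [476.2, 10.4, 110.6]
orientation: [-179.9, -0.1, 153.0]
ft_force: [1.1, 0.2, -4.3]
opening: 34.6
```

Request:
play_rows --rows "-0.0484 -0.0749 0 0 0 0 -1;-0.0484 -0.0749 0 0 0 0 -1;-0.0484 -0.0749 0 0 0 0 -1;-0.0484 -0.0749 0 0 0 0 -1;-0.0484 -0.0749 0 0 0 0 -1;-0.0484 -0.0749 0 0 0 0 -1;-0.0484 -0.0749 0 0 0 0 -1;-0.0484 -0.0749 0 0 0 0 -1;-0.0484 -0.0749 0 0 0 0 -1;-0.0484 -0.0749 0 0 0 0 -1"

```text
clock: 28.05
tcp_pos: [512.4, -343.5, 110.0]
orientation: [180.0, -0.2, 153.0]
ft_force: [1.5, -0.4, -3.8]
opening: 34.4
```

Request:
play_rows --rows "-0.0242 -0.0375 0 0 0 0 -1;0 0 0 0 0 0 -1;0 0 0 0 0 0 -1;0 0 0 0 0 0 -1"

```text
clock: 28.45
tcp_pos: [515.0, -358.8, 110.7]
orientation: [180.0, -0.2, 153.0]
ft_force: [0.5, -0.3, -3.8]
opening: 34.3
```

```bash
python3 -c "
from h import *
plan(516,-360.5,30,step=36)
"
```

```text
t 28.45 tcp [ 515.  -358.8  110.7] rpy [ 1.7996e+02 -1.7000e-01  1.5303e+02] q [-34.9  28.9  -4.7  56.6   0.   -7.9] open 34.3 F [ 0.5 -0.3 -3.8]
world d [  1.   -1.7 -80.7] total [-0.0048 -0.0028  0.2017] rows 3 per row [-0.0016 -0.0009  0.0672]
```

Request:
play_rows --rows "-0.002 -0.002 0.04 0 0 0 -1;-0.002 -0.001 0.06 0 0 0 -1;0 0 0.05 0 0 0 -1;0 0 0.03 0 0 0 -1;0 0 0.02 0 0 0 -1;0 0 0 0 0 0 -1;0 0 0 0 0 0 -1"

```text
clock: 29.15
tcp_pos: [517.7, -361.9, 32.4]
orientation: [-180.0, 0.1, 153.0]
ft_force: [0.3, 0.7, -3.9]
opening: 34.4
```

Request:
play_rows --rows "0.002 0 0.01 0 0 0 -1;0.002 0 0.006 0 0 0 -1;0 0 0.004 0 0 0 -1;0 0 0.003 0 0 0 -1;0 0 0.001 0 0 0 -1;0 0 0 0 0 0 -1;0 0 0 0 0 0 -1"

```text
clock: 29.85
tcp_pos: [515.6, -361.1, 23.0]
orientation: [-180.0, 0.0, 153.0]
ft_force: [-3.2, 1.5, 6.5]
opening: 34.2
```

Contact at the same TCP height as the grasp on the mat (23.0). Releasing, lifting and backing the arm away for a clear view.

Request:
play_rows --rows "0 0 0 0 0 0 0.5;0 0 0 0 0 0 1;0 0 0 0 0 0 1;0 0 0 0 0 0 1;0 0 0 0 0 0 1;0 0 -0.04 0 0 0 1;0 0 -0.07 0 0 0 1;0 0 -0.07 0 0 0 1;0 0 -0.07 0 0 0 1;0 0 -0.07 0 0 0 1"

```text
clock: 30.85
tcp_pos: [515.7, -361.0, 151.1]
orientation: [180.0, -0.0, 153.0]
ft_force: [1.2, 0.4, -0.3]
opening: 85.3
```

```bash
python3 -c "
from h import *
cv2.imwrite('pics/w12.png',optics.snapshot('wrist'))
plan(300,-420,200,step=36)
"
```

```text
t 30.9 tcp [ 518.  -362.7  156.5] rpy [-179.93    0.46  153.01] q [-35.   27.1  -0.5  61.9   0.   -8. ] open 85.4 F [ 1.7 -0.7  2.7]
world d [-218.   -57.3   43.5] total [ 0.4199 -0.3751 -0.1117] rows 7 per row [ 0.06   -0.0536 -0.016 ]
```

View pics/w12.png

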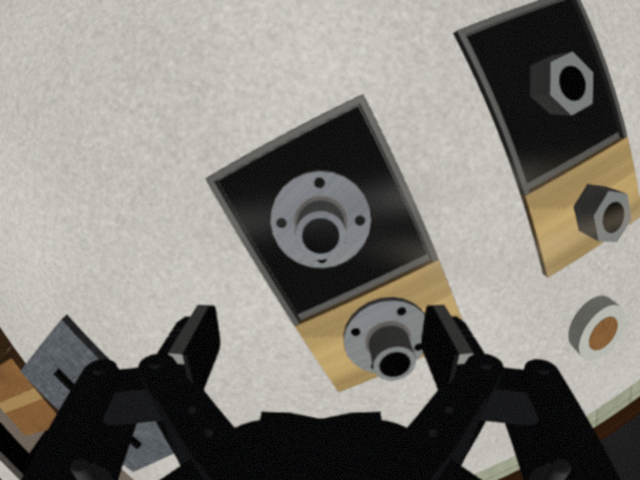

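The flange stands free in its pocket at (321,220). I'll back off and check all three from the top.

Request:
play_rows --rows "0.06 -0.0536 -0.016 0 0 0 1;0.06 -0.0536 -0.016 0 0 0 1;0.06 -0.0536 -0.016 0 0 0 1;0.06 -0.0536 -0.016 0 0 0 1;0.06 -0.0536 -0.016 0 0 0 1;0.06 -0.0536 -0.016 0 0 0 1;0.06 -0.0536 -0.016 0 0 0 1;0 0 0 0 0 0 1;0 0 0 0 0 0 1;0 0 0 0 0 0 1"

```text
clock: 31.9
tcp_pos: [298.6, -418.5, 194.7]
orientation: [180.0, 0.0, 153.0]
ft_force: [0.6, -0.0, -0.5]
opening: 85.7
```

```bash
python3 - <<'E'
from h import *
im=optics.snapshot('top'); cv2.imwrite('pics/t3.png',im); cv2.imwrite('pics/s3.png',optics.snapshot('scene'))
g=cv2.cvtColor(im,cv2.COLOR_BGR2GRAY); k=8
def un(p,x0,y0): return np.array([x0,y0])+(np.array(p)+.5)/k-.5
P=dict(pull=(234,258),nut=(358,230),flange=(472,218))
C=dict(pull=(445.4,128.1),nut=(497.3,-126.8),flange=(515.8,-360.6))
for n,(x0,y0) in P.items():
    u=cv2.resize(g[y0:y0+60,x0:x0+60],None,fx=k,fy=k,interpolation=cv2.INTER_CUBIC)
    t=((u>(60 if n=='flange' else 85))*255).astype(np.uint8)
    cs=[c for c in cv2.findContours(t,cv2.RETR_EXTERNAL,cv2.CHAIN_APPROX_NONE)[0] if 100<cv2.boundingRect(c)[0]+cv2.boundingRect(c)[2]/2<380]
    c=max(cs,key=cv2.contourArea)
    q=cv2.minAreaRect(c)[0] if n!='flange' else cv2.fitEllipse(c)[0]
    W=cast('top',un(q,x0,y0),dict(pull=46,nut=36,flange=12)[n])[0]
    print(n,un(q,x0,y0).round(1),W.round(1),'off',(W[:2]-C[n]).round(1),'size',cv2.minAreaRect(c)[1][0]/8,cv2.minAreaRect(c)[1][1]/8)
a=cv2.imread('pics/top0.png'); d=cv2.absdiff(a,im)[90:150,230:410].max(); print('bystander diff',d)
print(status.state()['tcp_pos'])
E
```

```text
pull [260.9 287. ] [444.3 127.9  46. ] off [-1.1 -0.2] size 5.516241073608398 49.68296813964844
nut [389.6 259. ] [ 495.1 -127.2   36. ] off [-2.2 -0.4] size 24.52825164794922 21.985334396362305
flange [503.1 248.2] [ 514.5 -362.2   12. ] off [-1.3 -1.6] size 39.0 39.25
bystander diff 4
[ 298.7859154  -418.29856253  194.5311758 ]
```

View pics/t3.png

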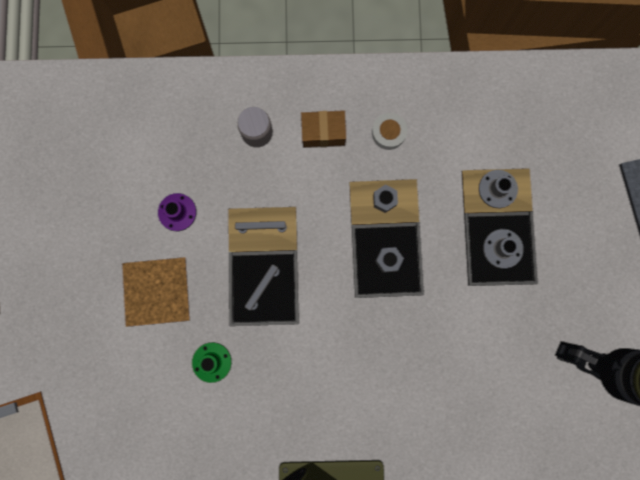

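View pics/s3.png

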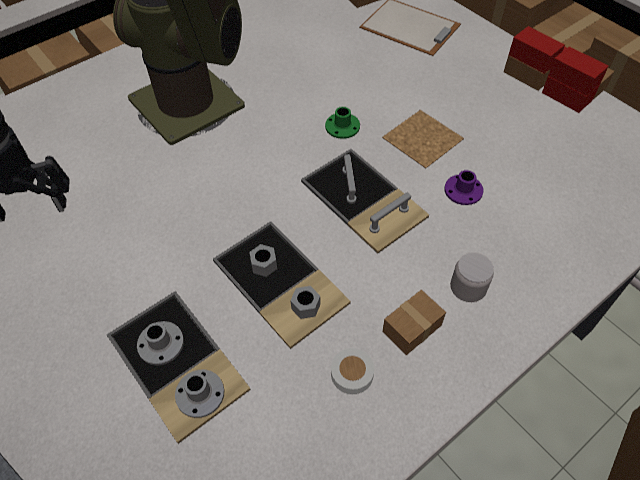

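Both views show pull (261,287), nut (390,259) and flange (503,248) upright by their own samples, each within 2.3 mm of the pocket centre. The bystanders have not moved and the arm is clear. Handing in.

```bash
python3 -c "
from plant import arm
print(arm.close_job())"
```

```text
the job is handed in; nothing more can be done
None
```

All three fittings now stand in the trays with their own samples, and the job was handed in at about 32 s of the 109 s allowed; `close_job` gives no verdict. I parked the flange on the cork mat, moved the pull handle to tray_pull and the nut to tray_nut, then took the flange from the mat to tray_flange. Each fitting was lowered to its grasp height before release; the force reading turned upward each time, though only to 0.4 N for the pull.

| Fitting | Distance from pocket centre (top camera, calibration good to about 2 mm) |
|---|---|
| Pull | about 1.1 mm |
| Nut | about 2.2 mm |
| Flange | about 2.1 mm |

- **Upright and released:** the top and scene pictures show all three upright, with the gripper clear of everything.
- **Carton, tin and tape:** the area around them looks the same as at the start (largest pixel difference 4), so they have not moved.
- **Look-alikes:** the green and purple flanges were not touched.
- **Pull handle's direction:** it sits at the same slant it had at the start, not parallel to its sample, because the task sets no direction for it.

No check failed or disagreed.

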